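Load the dish mixer and switch it on

TASK

Put the loose cream-coloured dish (the one standing between the two vials) on top of the pile of dishes on the mixer, lowering it gently until it rests flat and centred before letting go (the height of the pile is different every time), and only then flip the green toggle switch on the console up until it snaps over, to start the mixer. Leave the red toggle off, and do not push away or knock over the white dish, the two vials and the small bottle.

Things in the scene. Friction and masses are not known exactly. Their poses are not given: they have to be found in the camera images.
- cream_dish_mid (a point): centre, half-way up, of the loose lidded dish with a cream (beige) body and pale lid: a round flat disc, 15 mm high, its lid 57 mm across in the top 4 mm and its body 54 mm across below; 30 to 55 g; it lies on the bench with its z axis up
- cream_dish: the same cream dish; origin at the centre of its underside, z up
- white_dish: a second dish of the same size with a white body, on the bench near the cream one; not to be moved; origin at the centre of its underside
- vial_a: glass vial with a white cap, 33 mm across, 58 mm tall, standing close beside the cream dish (centre 54 to 58 mm from the dish's centre); loose bystander; origin at the centre of its underside
- vial_b: glass vial with a blue cap, 33 mm across, 62 mm tall, standing on the other side of the cream dish (centre 54 to 58 mm from the dish's centre, opposite the first vial within about 25 degrees); loose bystander; origin at the centre of its underside
- cap_bottle: small white bottle, 39 mm across, 75 mm tall, standing in front of the console; loose bystander; origin at the centre of its underside
- mixer: dish mixer, fixed: white foot 105 x 105 x 32 mm, grey sleeve, and a stage on a column with a neat pile of two cream dishes 57 mm across, fixed to it within 1 mm of its vertical axis. The stage is set to another height each time, not reported: the pile's top is 95 to 145 mm above the bench. Origin at the centre of the foot's underside, z up
- mixer_axis (a point): the point on the bench on the vertical axis of the mixer and of its pile
- console: grey switch console, fixed to the bench, 165 mm wide, x -75 to +80 mm, 208 mm high; origin at the centre of its underside, front faces its own -x. The front is a panel sloped at 45 degrees, from its lower edge at x -75, z 30 mm up to x 0, z 105 mm. Two toggle levers stand side by side in its middle (x -37.5, z 67.5 mm): green at y +35 mm, red at y -35 mm
- green_pivot (a point): pivot of the green lever, in the surface of the sloped panel. Steel guard hoops, 6 mm thick and rising 29 mm square off the panel, run up the slope 35 mm to the left and right of the lever's middle plane, from 33 mm below the pivot to 33 mm above it
- green_tip (a point): the tip of the green lever, on its axis, 50 mm from the pivot; the lever is a rod 8 mm thick for the first 30 mm and a green knob 13 mm thick above
- green_toggle (a joint): angle of the green lever, rad: -0.42 = off (leaning down the slope, toward the robot), 0 = standing square off the panel, +0.42 = on (leaning up the slope). Over-centre spring: about 2 N at the tip moves it, and past 0 it snaps over by itself
- red_toggle (a joint): angle of the red lever, with the same values; it is off at the start
- hood_edge (a point): middle of the lower front edge of the console's white hood, which overhangs the panel over its whole width (underside 155.5 mm above the bench, 8 mm thick), so that the levers cannot be worked with a vertical tool. From this edge the hood runs level to the back of the console
Mind the look-alikes: they are no part of the job. Leave any brown or purple look-alike of the cream_dish alone.

How it is judged:
On the way, in this order (a step that is already met when the one before it is completed fails the run):
1. the cream dish rests flat and centred on top of the pile, let go, with the green toggle still off (horizontal distance between cream_dish_mid and mixer_axis below 0.012 m and height (world z) of cream_dish_mid above 0.095 m and angle between cream_dish's own z axis and vertical below 0.1 rad and contact force between cream_dish and mixer above 0.05 N and contact force between the fingers and cream_dish below 0.02 N and value of joint green_toggle below -0.2 rad), for 0.2 s.
2. the green toggle has snapped over to on (value of joint green_toggle above 0.33 rad), for 0.2 s.
At the end, for the whole second after the job is handed in: The cream dish lies at rest and flat (within 0.1 rad) on the mixer's pile, its centre within 12 mm of the pile's axis; the green toggle is on (above 0.33 rad) and the red toggle is off (below -0.3 rad) (value of joint green_toggle above 0.33 rad and value of joint red_toggle below -0.3 rad and horizontal distance between cream_dish_mid and mixer_axis below 0.012 m and height (world z) of cream_dish_mid above 0.095 m and angle between cream_dish's own z axis and vertical below 0.1 rad and contact force between cream_dish and mixer above 0.05 N and linear speed of cream_dish below 0.02 m/s); the robot touches nothing.
It fails at once if the cream dish is dropped (moves faster than 0.3 m/s, as after a fall of 5 mm, while not held) (linear speed of cream_dish above 0.3 m/s and contact force between the fingers and cream_dish below 0.02 N).
It fails at once if the cream dish is pressed on the mixer with more than 35 N (contact force between cream_dish and mixer above 35 N).
It fails at once if the red toggle is flipped (value of joint red_toggle above 0 rad).
It fails at once if the white dish, a vial or the small bottle is moved by more than 30 mm or knocked over (distance of any of white_dish, vial_a, vial_b, cap_bottle from where it was at the start of the episode above 0.03 m or angle between any of vial_a, vial_b, cap_bottle's own z axis and vertical above 0.6 rad).
It also fails if it takes over 61 s, if anything falls off the work surface, if the arm or the gripper's body presses on something with over 40 N, if the wrist force passes 120 N, or if a joint passes its speed limit or range.

ROBOT

A 6-joint arm with a two-finger parallel gripper is mounted at the origin on a cart in front of the work surface, level with it; the furniture and walls round the work are solid. World frame = base frame: x ahead of the robot, y to its left, z up, the work surface at z = 0. Lengths are in m, angles in rad, forces in N, time in s.
With the tool pointing down it reaches from about 0.35 to 0.775 m from the base axis. Payload 5.5 kg.
Tool frame: the origin (TCP) lies at the very end of the fingers, on their centre line; the grasp point (between the pads) lies 19 mm behind it; z points along the fingers, y is the line along which they close (so a half turn about z gives the same grasp; the last joint's range is limited). The gripper opens to 85 mm and grips with 20 to 120 N. Pads are 22 mm wide; open, the fingers measure 114 mm over their backs; the gripper's body (76 mm by 85 mm) begins 54 mm behind the grasp point. The pads swing forward as they close: fully open they stand 13 mm farther back than shut.
Start: joints at [-0.14, 0.313, 0.046, 1.304, 0, 1.431], TCP at [0.575, -0, 0.231] pointing down, gripper open.
Joint ranges: [-2.76, 2.76], [-0.86, 1.69], [-1.03, 1.26], [-2.2, 2.34], [-1.47, 1.5], [-3.14, 3.14]. Speed limits (rad/s): [2.57, 2.57, 3.14, 3.14, 3.14, 3.14].

INTERFACE

Orientations are given as a unit quaternion [w, x, y, z].
In Python, from workcell import env, cams, ticket, spotter gives the robot as it stands.
- The arm moves only by the tool jog_arm, never from a script. Its argument "increments" is a list that holds one entry, the list of rows, each a list of 7 numbers: the shift along the tool's x, y, z in units of 0.25 m (1.0 is 0.25 m), then the turn, a rotation vector about the tool's x, y, z in units of 180 degrees (1.0 is 180 degrees), then the closure in counts, from 0 (fully open) to 255 (shut). A call has 1 to 20 rows; each row shifts and turns the commanded pose from where the row before left it, along the tool's axes as they then stand; what a row does not reach is not made up. A row lasts 1/10 s, in which the tool goes at most 50 mm and 8.59 degrees, less where a joint would pass 70% of its speed; a pose out of reach is approached as far as the arm can. A call with a number of a shift or a turn outside -1 to 1 is refused whole. A call with a gripper value outside its range is refused whole. The fingers move at their own pace and stop on an object; "force" is the grip in N (left out, the last holds). Time passes only in rows, so rows that do not move let the fingers close. It gives the time, the measured TCP pose, the force, the opening and the grip force at its end, in the units of the state.
- env.get_state(): the state, without advancing time (a new reading comes with each control period).
- cams.read_camera(name): name is "scene" or "side" or "wrist"; returns a dict with "pixels" (384x512x3 uint8, red, green, blue), "fx", "fy", "cx", "cy" (pixels), "xyz" and "attitude" of the camera in the world; the wrist camera has in their place "mount" (4x4, takes a point from camera to tool coordinates, whose origin is the TCP and whose axes are the flange's). Camera axes: x right, y down, z forward; pixel columns grow to the right and rows downward; lengths in m; the calibration is good to about 2 mm. The wrist camera is an equidistant fisheye: a pixel r from the principal point sees the ray r / f radians off the axis. A picture is of the moment at which its call begins: read the wrist's pose just before it. There is no depth.
- ticket.hand_in(): hands the job in; it is judged then, once.
Trained networks look in the newest picture that a camera, given by its name, has taken for a name from the list of things; names that differ only in an ending like _2 or _b are one class to them, and where a whole thing is asked for, a point or a joint stands for the part that bears it (a point fixed in the world has none). Each returns a list of dicts, best first, with "conf" (0 to 1); they miss things now and then, are a little off and sometimes report something else, mostly with a low value. They report only what shows in the picture. A call takes as long as a camera call. They do not tell look-alikes from the thing itself.
- spotter.find_in(target, camera): "uv" ([column, row] in pixels, amid what is visible of it).
- spotter.cut_out(target, camera): "region" (384x512 bool, what is visible of it) and "uv" ([column, row] in pixels, amid what is visible of it).
- spotter.landmark_of(target, camera): "uv" ([column, row] in pixels: a listed point, or the origin of a listed thing).
The state is a dict: "clock": time; "joint_pos": joint angles; "qvel": joint speeds; "tau": joint torques, N m; "tcp_pos": TCP position; "orientation": TCP orientation; "wrist_force": force on the tool from outside, world axes, zero at the start; "ft_torque": the same for the moment, N m; "finger_gap": finger opening in m; "grip_force": force on a finger pad.
Only numpy, scipy, OpenCV 4.12 (cv2) and the standard library are available. Lean on these libraries where they do the work, as an engineer would, in place of code of your own. Each camera call takes 0.05 s, during which the arm holds its last target. There are 200 camera calls.

## Working session

There is one attempt and no reset: what is moved stays moved. The work goes in short steps, Python scripts to look and compute and a tool call to move; the robot and the scene stay as the last step left them, time stands still between calls to the robot, and variables do not carry over. Pictures are saved under pics/ and viewed, at most 10 in all, crops included, and the job is handed in when it is done.

Besides the shell and the picture viewer there is one more tool, called after ">>>" by a JSON object that holds its "method" and its "body", one argument or row to a line. jog_arm: Moves the arm, as the interface text tells. Shifts and turns lie within -1 to 1; 1 stands for 0.25 m of shift or 180 degrees of turn. Its arguments: {"type":"object","properties":{"increments":{"type":"array"},"force":{"type":"number"}},"required":["increments"]}

```bash
mkdir -p pics; ls; cat > h.py <<'E'
import numpy as np, cv2
from scipy.spatial.transform import Rotation as R
from workcell import env, cams, ticket, spotter
def rot(q): return R.from_quat([q[1],q[2],q[3],q[0]]).as_matrix()
def cam(name):
    s=env.get_state(); c=cams.read_camera(name)
    if 'mount' in c:
        T=np.eye(4);T[:3,:3]=rot(s['orientation']);T[:3,3]=s['tcp_pos'];M=T@np.array(c['mount'])
        c['Rm'],c['o']=M[:3,:3],M[:3,3];c['fish']=True
    else:
        a=np.array(c['attitude']);c['Rm']=rot(a) if a.size==4 else a.reshape(3,3);c['o']=np.array(c['xyz']);c['fish']=False
    return c
def ray(c,uv):
    x,y=(uv[0]-c['cx'])/c['fx'],(uv[1]-c['cy'])/c['fy']
    if c['fish']:
        r=np.hypot(x,y)+1e-12; d=np.array([x/r*np.sin(r),y/r*np.sin(r),np.cos(r)])
    else: d=np.array([x,y,1.])
    d=c['Rm']@d; return d/np.linalg.norm(d)
def atz(c,uv,z):
    d=ray(c,uv); return c['o']+d*(z-c['o'][2])/d[2]
def proj(c,p):
    q=c['Rm'].T@(np.array(p)-c['o'])
    if c['fish']:
        r=np.hypot(q[0],q[1])+1e-12;t=np.arctan2(r,q[2]);return np.array([c['cx']+c['fx']*t*q[0]/r,c['cy']+c['fy']*t*q[1]/r])
    return np.array([c['cx']+c['fx']*q[0]/q[2],c['cy']+c['fy']*q[1]/q[2]])
def tri(cs,uvs):
    A=0;b=0
    for c,u in zip(cs,uvs):
        d=ray(c,u);P=np.eye(3)-np.outer(d,d);A=A+P;b=b+P@c['o']
    p=np.linalg.solve(A,b); return p,[np.round(proj(c,p)-u,1) for c,u in zip(cs,uvs)]
def save(c,n,img=None): cv2.imwrite('pics/'+n+'.png',cv2.cvtColor(c['pixels'] if img is None else img,cv2.COLOR_RGB2BGR))
E
cat > a.py <<'E'
from h import *
np.set_printoptions(precision=3,suppress=True)
s=env.get_state();print(s)
cs={n:cam(n) for n in ['scene','side','wrist']}
for n,c in cs.items():
    print(n,c['o'],c['Rm'].tolist(),c['fx'],c['cx'],c['cy'])
    for t in ['cream_dish_mid','white_dish','vial_a','vial_b','cap_bottle','mixer','mixer_axis','console','green_pivot','green_tip','hood_edge']:
        print(t,[(np.round(r['uv']).tolist(),round(r['conf'],2)) for r in spotter.landmark_of(t,n)][:4])
im=np.vstack([np.hstack([cs['scene']['pixels'],cs['side']['pixels']]),np.hstack([cs['wrist']['pixels'],cs['wrist']['pixels']*0])])
save(None,'all',cv2.resize(im,(800,600),interpolation=cv2.INTER_AREA))
E
python3 a.py
```

```text
pics
{'clock': 0.0, 'joint_pos': array([-0.14 ,  0.314,  0.045,  1.304, -0.   ,  1.431]), 'qvel': array([-0.   ,  0.   , -0.   ,  0.   ,  0.   , -0.001]), 'tau': array([ -0.003, -48.063,  29.853,   0.02 ,  -0.   ,  -0.   ]), 'tcp_pos': array([0.574, 0.   , 0.23 ]), 'orientation': array([-0.001,  0.707,  0.707, -0.001]), 'wrist_force': array([ 0.754,  0.798, -0.968]), 'ft_torque': array([ 0.024, -0.037,  0.037]), 'grip_force': 0.0, 'finger_gap': 0.08555540450843259}
scene [ 0.087 -0.537  0.864] [[0.8116764595409172, -0.42857805877018323, 0.39686543382852535], [-0.5839274688051479, -0.5785114758680532, 0.5695201343796197], [-0.014492625777795892, -0.6940067145422646, -0.7198226475794691]] 482.24244207513317 251.54116741391837 191.79274243036022
cream_dish_mid [([182.0, 198.0], 0.86), ([264.0, 195.0], 0.68)]
white_dish [([228.0, 178.0], 0.85)]
vial_a [([202.0, 208.0], 0.84), ([163.0, 193.0], 0.79), ([229.0, 178.0], 0.69), ([320.0, 279.0], 0.55)]
vial_b [([202.0, 208.0], 0.84), ([163.0, 193.0], 0.79), ([229.0, 178.0], 0.69), ([320.0, 279.0], 0.55)]
cap_bottle [([319.0, 279.0], 0.7)]
mixe
[... 1042 characters left out ...]
95767344749892], [-6.0516930739366e-05, -0.9549556707409282, -0.2967484848443959], [-0.0021902780688560267, 0.2967479001668324, -0.9549533425401245]] 297.3186396354542 250.7328957546317 193.90438462162098
cream_dish_mid [([239.0, 152.0], 0.85), ([120.0, 0.0], 0.79), ([254.0, 76.0], 0.58)]
white_dish []
vial_a [([148.0, 31.0], 0.67), ([126.0, 0.0], 0.33)]
vial_b [([148.0, 31.0], 0.67), ([126.0, 0.0], 0.33)]
cap_bottle [([218.0, 270.0], 0.98)]
mixer [([139.0, 148.0], 0.91)]
mixer_axis [([137.0, 152.0], 0.85), ([301.0, 280.0], 0.37)]
console [([300.0, 280.0], 0.82), ([136.0, 146.0], 0.72)]
green_pivot [([298.0, 276.0], 0.91)]
green_tip [([268.0, 268.0], 0.81)]
hood_edge [([261.0, 338.0], 0.83)]
```

View pics/all.png

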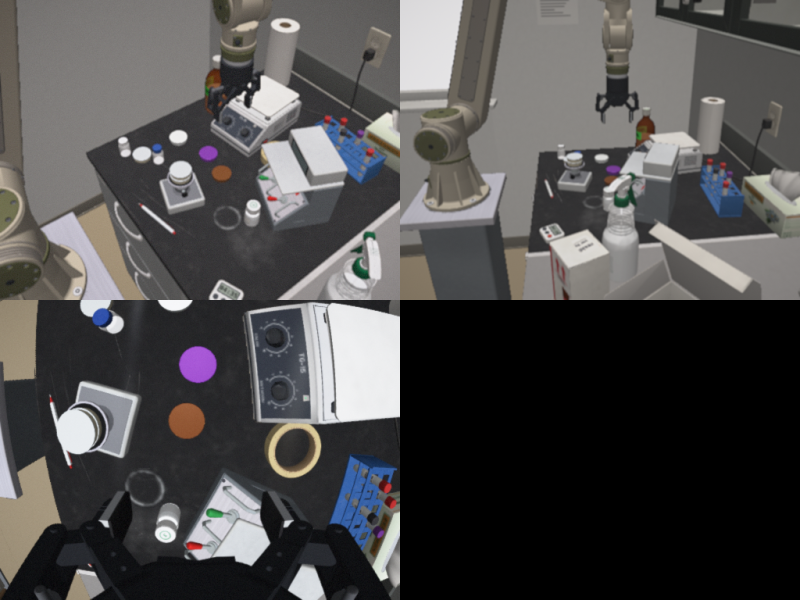

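```bash
cat > b.py <<'E'
from h import *
np.set_printoptions(precision=3,suppress=True)
cs={n:cam(n) for n in ['scene','side','wrist']}
L=lambda t,n:[np.array(r['uv']) for r in spotter.landmark_of(t,n)]
S=cs['scene']
d=L('cream_dish_mid','scene')[0];print('cream',d,atz(S,d,.0075))
for u in L('vial_a','scene')[:4]: print('vial',u,atz(S,u,0))
print('white',atz(S,L('white_dish','scene')[0],0))
for t in ['cap_bottle','mixer','mixer_axis','console']:
    for n in cs:
        for u in L(t,n)[:1]: print(t,n,u,atz(cs[n],u,0))
for t in ['green_pivot','green_tip','hood_edge']:
    us=[(cs[n],L(t,n)[0]) for n in (['scene','wrist'] if t=='green_tip' else cs) if L(t,n)]
    print(t,*tri([a for a,_ in us],[b for _,b in us]))
    for c,u in us: print('   z.0675',atz(c,u,.0675))
print('dishes side', L('cream_dish_mid','side'))
im=S['pixels']
a=cv2.resize(im[150:300,130:290],(640,600),interpolation=cv2.INTER_CUBIC)
save(None,'crop1',a)
E
python3 b.py
```

```text
cream [284.7 224.2] [0.56  0.011 0.007]
vial [159.8 195.4] [0.373 0.272 0.   ]
vial [203.5 205.2] [0.443 0.18  0.   ]
white [0.543 0.22  0.   ]
cap_bottle scene [319.7 279.5] [ 0.529 -0.148  0.   ]
cap_bottle side [268.8 265.2] [ 0.53  -0.157  0.   ]
cap_bottle wrist [218.3 267.4] [ 0.529 -0.153  0.   ]
mixer scene [235.1 251.4] [0.426 0.019 0.   ]
mixer wrist [136.9 147.2] [0.425 0.024 0.   ]
mixer_axis side [223.8 233.1] [0.421 0.031 0.   ]
mixer_axis wrist [262.  334.9] [ 0.595 -0.291  0.   ]
console scene [373.7 258. ] [ 0.66  -0.176  0.   ]
console side [315.7 267.9] [ 0.647 -0.184  0.   ]
console wrist [300.7 278.3] [ 0.651 -0.174  0.   ]
green_pivot [ 0.633 -0.124  0.069] [array([-1.1,  2.8]), array([ 0.2, -1.6]), array([2.9, 0.1])]
   z.0675 [ 0.641 -0.119  0.068]
   z.0675 [ 0.631 -0.129  0.068]
   z.0675 [ 0.63  -0.124  0.067]
green_tip [ 0.594 -0.103  0.084] [array([ 0.5, -0.2]), array([-0.9, -0.5])]
   z.0675 [ 0.603 -0.094  0.068]
   z.0675 [ 0.596 -0.114  0.068]
hood_edge [ 0.588 -0.141  0.152] [array([ 0.4, -0.1]), array([-1.1, -0.2])]
   z.0675 [0.619 0.03  0.068]
   z.0675 [ 0.595 -0.223  0.068]
dishes side [array([276.9, 221.4]), array([214.6, 201.6]), array([272.1, 234.2])]
```

View pics/crop1.png

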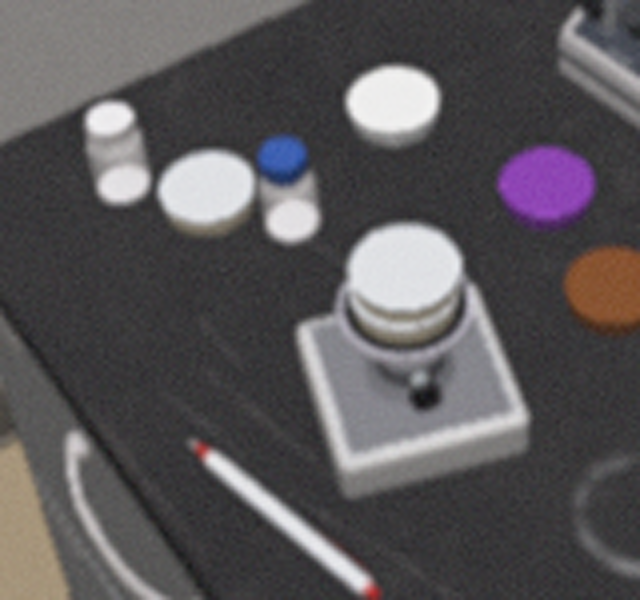

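Candidates (scene px): the cream dish between the vials (182,198); the white dish (228,178); purple (266,196) and brown (284,221) flat look-alikes; pile dishes (232,217). The crop shows the lidded cream dish at (182,198), between the white-cap vial (160,196) and the blue-cap vial (203,205), so that is the one. It lies at about (0.41, 0.228).

>>> {"method": "jog_arm", "body": {
  "increments": [
    [[0.114,-0.083,0,0,0,0,0],[0.114,-0.083,0,0,0,0,0],[0.114,-0.083,0.03,0,0,0,0],[0.114,-0.083,0.03,0,0,0,0],[0.114,-0.083,0.03,0,0,0,0],[0.114,-0.083,0.03,0,0,0,0],[0.114,-0.083,0.03,0,0,0,0],[0.114,-0.083,0.03,0,0,0,0],[0,0,0,0,0,-0.041,0],[0,0,0,0,0,-0.041,0],[0,0,0,0,0,-0.041,0],[0,0,0,0,0,-0.041,0],[0,0,0,0,0,-0.042,0],[0,0,0,0,0,0,0],[0,0,0,0,0,0,0]]
  ]
}}

```text
clock: 5.0
tcp_pos: [0.4091, 0.228, 0.1864]
orientation: [0.0, 0.447, 0.895, 0.0]
wrist_force: [0.4, 0.3, -0.4]
finger_gap: 0.0848
grip_force: 0.0
```

```bash
cat > c.py <<'E'
from h import *
np.set_printoptions(precision=4,suppress=True)
c=cam('wrist');s=env.get_state();print(s['clock'],s['tcp_pos'],s['joint_pos']);Rt=rot(s['orientation']);print(Rt)
for r in spotter.landmark_of('cream_dish_mid','wrist')[:4]: print('dish',r['conf'],r['uv'],atz(c,r['uv'],.0075))
for r in spotter.cut_out('cream_dish','wrist')[:3]:
    print('cut',r['conf'],r['uv'],r['region'].sum(),atz(c,r['uv'],.012))
for t in ['vial_a','cap_bottle','white_dish','mixer']:
  for r in spotter.landmark_of(t,'wrist')[:3]: print(t,r['conf'],r['uv'],atz(c,r['uv'],0))
save(c,'w1')
E
python3 c.py
```

```text
5.05 [0.4091 0.228  0.1864] [ 0.3368  0.1276 -0.303   1.14   -0.0001  1.2632]
[[-0.6007  0.7995  0.0002]
 [ 0.7995  0.6007  0.    ]
 [-0.0001  0.0002 -1.    ]]
dish 0.97 [295.5, 311.9] [0.5767 0.1087 0.0075]
dish 0.84 [247.8, 176.2] [0.4094 0.2228 0.0075]
dish 0.47 [243.1, 344.3] [0.5566 0.0132 0.0075]
cut 0.73 [292.8, 313.3] 1051 [0.5723 0.1072 0.012 ]
cut 0.69 [249.2, 178.0] 2065 [0.4112 0.223  0.012 ]
vial_a 0.9 [247.9, 125.1] [0.3758 0.2678 0.    ]
vial_a 0.66 [247.9, 215.6] [0.4393 0.1829 0.    ]
white_dish 0.7 [328.7, 241.6] [0.542  0.2151 0.    ]
```

View pics/w1.png

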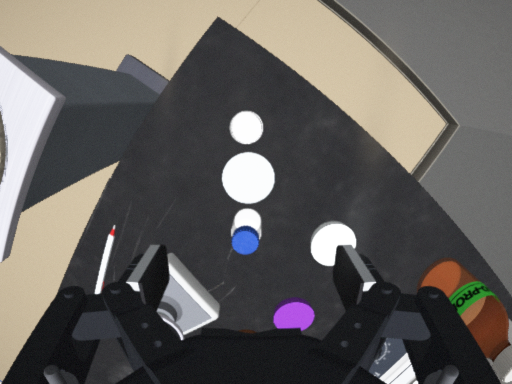

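The image shows the dish at (248,178), the white-cap vial at (247,127) and the blue-cap vial at (246,228). The vials line up with the image vertical, so the finger line is square to them. I'll check how far back the open fingertips stand.

```bash
cat > d.py <<'E'
from h import *
np.set_printoptions(precision=1,suppress=True)
c=cam('wrist');s=env.get_state();Rt=rot(s['orientation']);t=np.array(s['tcp_pos'])
for z in (0,-.013,-.038):
  print(z,[proj(c,t+Rt@np.array([x,y,z])) for x in (-.011,.011) for y in (-.0425,.0425)])
save(None,'f',cv2.resize(c['pixels'][220:340,110:270],(800,600),interpolation=cv2.INTER_CUBIC))
E
python3 d.py
```

```text
0 [array([174.4, 264.3]), array([325.1, 264.4]), array([170.2, 228.9]), array([329.2, 229. ])]
-0.013 [array([169. , 276.6]), array([330.4, 276.8]), array([163.8, 239.5]), array([335.4, 239.6])]
-0.038 [array([156.4, 305.6]), array([342.6, 305.8]), array([148.7, 264.9]), array([350.1, 265.1])]
```

View pics/f.png

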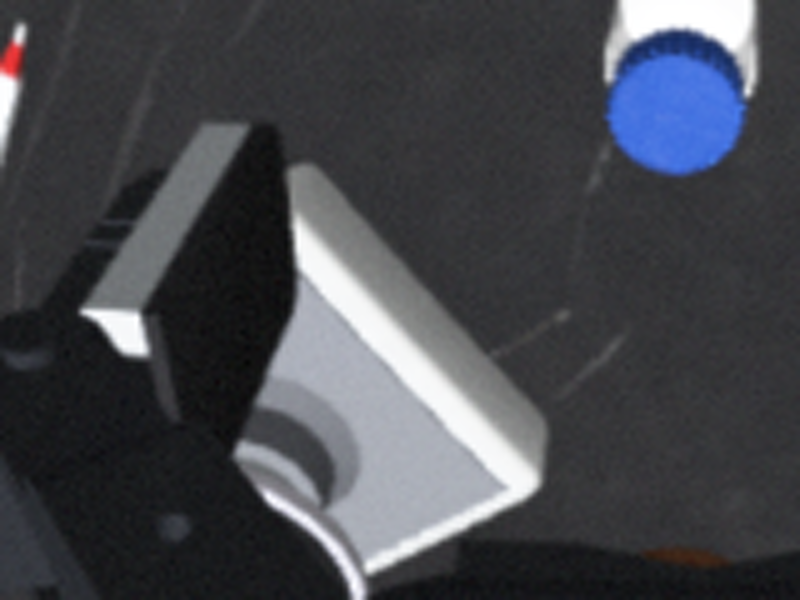

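The open fingertips show at (165,245), about 13 mm behind the TCP. At 57 mm opening they should stand about 4 mm behind it, so I'll grasp with the TCP at about z = 1.5 mm.

>>> {"method": "jog_arm", "body": {
  "increments": [
    [[-0.018,-0.009,0.1,0,0,0,0],[0,0,0.12,0,0,0,0],[0,0,0.12,0,0,0,0],[0,0,0.12,0,0,0,0],[0,0,0.1,0,0,0,0],[0,0,0.06,0,0,0,0],[0,0,0.06,0,0,0,0],[0,0,0.04,0,0,0,0],[0,0,0.02,0,0,0,0],[0,0,0,0,0,0,0],[0,0,0,0,0,0,0]]
  ]
}}

```text
clock: 6.5
tcp_pos: [0.4104, 0.2232, 0.0018]
orientation: [0.0, 0.446, 0.895, 0.0]
wrist_force: [-0.3, 0.5, -0.2]
finger_gap: 0.0851
grip_force: 0.0
```

>>> {"method": "jog_arm", "body": {
  "increments": [
    [[0,0,0,0,0,0,60],[0,0,0,0,0,0,80],[0,0,0,0,0,0,120],[0,0,0,0,0,0,120],[0,0,0,0,0,0,120],[0,0,0,0,0,0,120],[0,0,0,0,0,0,120],[0,0,0,0,0,0,120]]
  ],
  "force": 30
}}

```text
clock: 7.3
tcp_pos: [0.4105, 0.2232, 0.0023]
orientation: [0.001, 0.446, 0.895, 0.0]
wrist_force: [-1.3, -1.4, 7.8]
finger_gap: 0.0548
grip_force: 30.3
```

>>> {"method": "jog_arm", "body": {
  "increments": [
    [[0,0,-0.01,0,0,0,120],[0,0,-0.02,0,0,0,120],[0,0,-0.06,0,0,0,120],[0,0,-0.1,0,0,0,120],[0,0,-0.1,0,0,0,120],[0,0,-0.1,0,0,0,120],[0,0,-0.1,0,0,0,120],[0,0,-0.1,0,0,0,120],[0,0,-0.1,0,0,0,120],[0,0,-0.06,0,0,0,120],[0,0,0,0,0,0,120],[0,0,0,0,0,0,120]]
  ]
}}

```text
clock: 8.5
tcp_pos: [0.4099, 0.223, 0.1887]
orientation: [0.0, 0.446, 0.895, 0.0]
wrist_force: [0.1, -1.1, -0.4]
finger_gap: 0.055
grip_force: 31.8
```

```bash
cat > e.py <<'E'
from h import *
np.set_printoptions(precision=4,suppress=True)
s=env.get_state();print(s['clock'],s['tcp_pos'],s['wrist_force'],s['finger_gap'])
W=cam('wrist');S=cam('scene');D=cam('side');Rt=rot(s['orientation']);t=np.array(s['tcp_pos'])
print('tcp px',proj(W,t),'expected dish mid',proj(W,t+Rt@[0,0,-.006]))
for n,c in (('wrist',W),('scene',S),('side',D)):
  for r in spotter.landmark_of('mixer_axis',n)[:1]: print(n,'axis',r['conf'],r['uv'],atz(c,r['uv'],0))
  for r in spotter.landmark_of('mixer',n)[:1]: print(n,'mixer',r['conf'],r['uv'],atz(c,r['uv'],0))
  for r in spotter.cut_out('cream_dish',n)[:4]:
    v,u=np.nonzero(r['region']);print(n,'cut',r['conf'],r['uv'],u.min(),u.max(),v.min(),v.max())
for z in (.09,.1,.11,.12,.13,.14,.15): print(z,proj(S,[.425,.021,z]),proj(D,[.425,.021,z]),proj(W,[.425,.021,z]))
a=cv2.resize(W['pixels'],(512,384));b=cv2.resize(S['pixels'][180:290,190:300],(288,288),interpolation=cv2.INTER_CUBIC)
e=cv2.resize(D['pixels'][170:270,170:270],(288,288),interpolation=cv2.INTER_CUBIC)
save(None,'g',np.hstack([np.vstack([a,np.zeros((192,512,3),np.uint8)]),np.vstack([b,e])]))
E
python3 e.py
```

```text
8.5 [0.4099 0.223  0.1887] [ 0.1319 -1.108  -0.4391] 0.05498378982629292
tcp px [249.66   248.4214] expected dish mid [249.6121 253.777 ]
wrist cut 0.86 [251.1, 253.7] 197 304 200 302
wrist cut 0.63 [290.8, 312.2] 274 312 294 328
wrist cut 0.45 [244.4, 328.3] 236 259 326 332
scene axis 0.83 [236.6, 250.5] [0.4302 0.0191 0.    ]
scene mixer 0.9 [234.5, 249.8] [0.4276 0.0235 0.    ]
scene cut 0.95 [266.7, 196.7] 255 277 187 206
scene cut 0.94 [279.8, 222.4] 272 294 213 231
scene cut 0.49 [175.5, 141.2] 168 184 128 150
scene cut 0.47 [388.3, 228.5] 327 444 161 295
side axis 0.68 [317.7, 266.9] [ 0.653  -0.1806  0.    ]
side mixer 0.94 [222.0, 234.7] [0.4158 0.022  0.    ]
side cut 0.66 [269.4, 218.5] 265 281 213 223
side cut 0.49 [270.2, 229.8] 262 277 225 238
0.09 [232.4415 225.019 ] [223.8952 206.8421] [154.5998 335.6351]
0.1 [232.2344 221.9156] [223.749  203.6558] [152.4033 341.5123]
0.11 [232.0243 218.7673] [223.6019 200.45  ] [150.1365 347.6143]
0.12 [231.8111 215.573 ] [223.4538 197.2245] [147.7987 353.9483]
0.13 [231.5949 212.3318] [223.3049 193.9792] [145.3891 360.5209]
0.14 [231.3754 209.0426] [223.1551 190.7138] [142.9076 367.3383]
0.15 [231.1526 205.7044] [223.0043 187.4282] [140.3544 374.4058]
```

View pics/g.png

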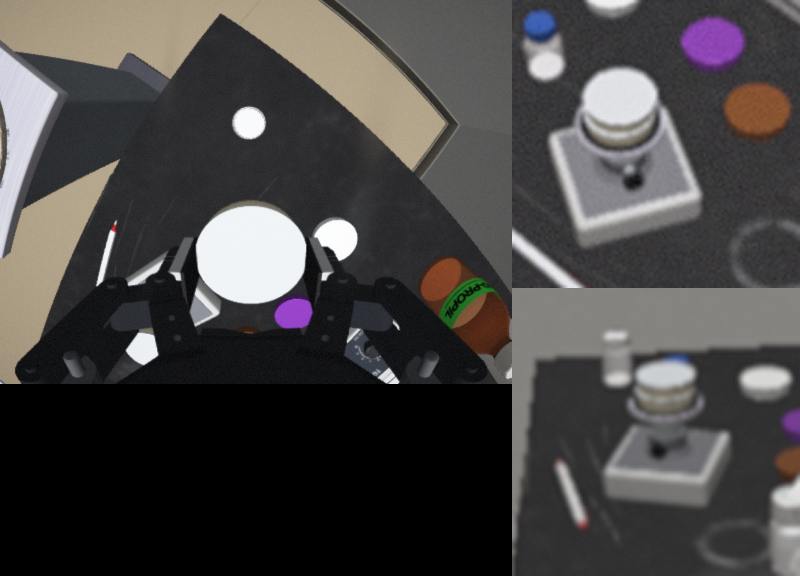

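Dish held at (250,253). The pile's lid centre shows at scene (231,217) and side (223,199), giving a top height of about 0.115 m. Next I'll move so the wrist camera stands over the pile.

>>> {"method": "jog_arm", "body": {
  "increments": [
    [[-0.058,-0.024,0,0,0,0,120],[-0.116,-0.049,0,0,0,0,120],[-0.116,-0.049,0,0,0,0,120],[-0.116,-0.049,0,0,0,0,120],[-0.116,-0.049,0,0,0,0,120],[-0.116,-0.049,0,0,0,0,120],[-0.116,-0.049,0,0,0,0,120],[-0.116,-0.049,0,0,0,0,120],[-0.116,-0.049,0,0,0,0,120],[-0.058,-0.024,0,0,0,0,120],[0,0,0,0,0,0,120],[0,0,0,0,0,0,120]]
  ]
}}

```text
clock: 10.3
tcp_pos: [0.4792, -0.0511, 0.1886]
orientation: [-0.0, 0.446, 0.895, 0.0]
wrist_force: [-1.5, 0.4, -0.5]
finger_gap: 0.0549
grip_force: 31.8
```

```bash
cat > f.py <<'E'
from h import *
np.set_printoptions(precision=4,suppress=True)
s=env.get_state();print(s['clock'],s['tcp_pos'],s['wrist_force'],s['finger_gap'])
W=cam('wrist');Rt=rot(s['orientation']);t=np.array(s['tcp_pos']);print(Rt)
for t_ in ('mixer','green_pivot','green_tip','hood_edge','cap_bottle','console'):
  for r in spotter.landmark_of(t_,'wrist')[:2]: print(t_,r['conf'],r['uv'],atz(W,r['uv'],{'green_pivot':.0675,'hood_edge':.1555}.get(t_,0)))
im=W['pixels'].astype(int);m=((im.min(2)>150)).astype(np.uint8)
n,l,st,ce=cv2.connectedComponentsWithStats(m)
for i in range(1,n):
  if st[i,4]>800: print('blob',st[i],ce[i])
save(W,'w3')
E
python3 f.py
```

```text
10.3 [ 0.4792 -0.0511  0.1886] [-1.5043  0.3982 -0.5424] 0.054866166822904565
[[-0.6026  0.7981 -0.0007]
 [ 0.7981  0.6026  0.0007]
 [ 0.001  -0.0001 -1.    ]]
mixer 0.78 [246.8, 88.9] [0.4206 0.02   0.    ]
mixer 0.24 [252.9, 248.1] [ 0.5411 -0.128   0.    ]
green_pivot 0.64 [316.1, 312.3] [ 0.6293 -0.1247  0.0675]
green_pivot 0.19 [250.0, 89.9] [0.4263 0.0187 0.0675]
green_tip 0.54 [305.4, 294.7] [ 0.6439 -0.1437  0.    ]
console 0.95 [295.2, 311.8] [ 0.6528 -0.1752 -0.    ]
blob [   0    0   66   97 2897] [24.2043 43.7259]
blob [ 410   12   38   45 1316] [428.7454  33.6109]
blob [ 181   22  137  135 9983] [249.6101  88.1574]
blob [ 410  116  102  189 4026] [481.4685 234.3728]
blob [  196   206   116   129 11064] [255.0822 267.0343]
blob [  54  221   35   49 1002] [ 71.997  244.4222]
blob [   8  247   81  123 4248] [ 40.4327 303.2509]
blob [ 345  337   49   47 1050] [368.1276 358.4943]
```

View pics/w3.png

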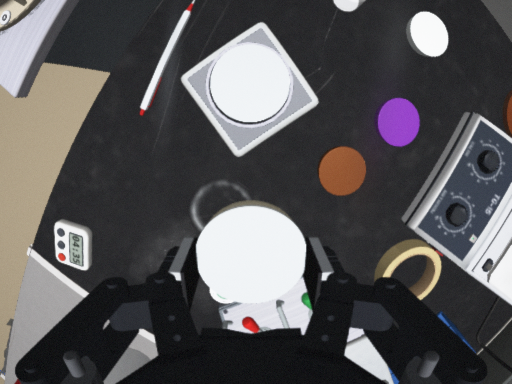

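```bash
cat > g.py <<'E'
from h import *
from scipy.optimize import least_squares
np.set_printoptions(precision=4,suppress=True)
s=env.get_state();W=cam('wrist');Rt=rot(s['orientation']);t=np.array(s['tcp_pos'])
g=cv2.GaussianBlur(W['pixels'].min(2),(3,3),0)
def edge(c0,rmax,th):
  P=[]
  for a in np.linspace(0,2*np.pi,72,endpoint=False):
    d=np.array([np.cos(a),np.sin(a)])
    for r in np.arange(10,rmax,.5):
      u=c0+r*d
      if g[int(round(u[1])),int(round(u[0]))]<th: P.append(u-.25*d);break
  return np.array(P)
A=np.linspace(0,2*np.pi,72,endpoint=False)
def fit(P,x0,zfree):
  # circle radius 28.5mm horizontal, centre (x,y,z)
  def f(x):
    q=[atz(W,u,x[2]) for u in P]; return np.array([np.hypot(*(p[:2]-x[:2]))-.0285 for p in q])
  b=([-2,-2,x0[2]-(.03 if zfree else 1e-6)],[2,2,x0[2]+(.03 if zfree else 1e-6)])
  r=least_squares(f,x0,loss='soft_l1',f_scale=.0005,bounds=b);return r.x,np.abs(r.fun).mean()
for th in (170,200):
  P=edge(np.array([250,83.]),55,th); print(th,len(P),'pile',fit(P,[.425,.021,.115],True),fit(P,[.425,.021,.115],False))
  P=edge(np.array([250,252.]),70,th);P=P[P[:,1]<270]
  x,e=fit(P,[t[0],t[1],t[2]+.0127],True); print('held',x,e,'tool',Rt.T@(x-t))
  x,e=fit(P,[t[0],t[1],t[2]+.0127],False); print('held',x,e,'tool',Rt.T@(x-t))
E
python3 g.py
```

```text
170 70 pile (array([0.424 , 0.0231, 0.1395]), np.float64(0.0009938398157150195)) (array([0.4239, 0.0223, 0.115 ]), np.float64(0.0034970512199296983))
held [ 0.4806 -0.0514  0.1964] 0.00017741385125267161 tool [-0.0012  0.0006 -0.0075]
held [ 0.4797 -0.0501  0.2016] 0.00043745185916464193 tool [ 0.0004  0.0006 -0.0127]
200 72 pile (array([0.4244, 0.0223, 0.1231]), np.float64(0.0011588453219554696)) (array([0.4241, 0.0222, 0.115 ]), np.float64(0.001474199998910572))
held [ 0.481  -0.0518  0.1957] 0.00019713718037136206 tool [-0.0017  0.0006 -0.0068]
held [ 0.4799 -0.0504  0.2016] 0.000468184440216324 tool [ 0.0001  0.0006 -0.0127]
```

The pile axis is about (0.424, 0.0222) and the held dish is within 1 mm of the TCP. I'll go over the pile and partway down.

>>> {"method": "jog_arm", "body": {
  "increments": [
    [[0.05,0,0,0,0,0,120],[0.1,0,0,0,0,0,120],[0.1,0,0,0,0,0,120],[0.08,0,0,0,0,0,120],[0.038,0,0,0,0,0,120],[0,0,0.06,0,0,0,120],[0,0,0.07,0,0,0,120],[0,0,0.06,0,0,0,120],[0,0,0.022,0,0,0,120],[0,0,0,0,0,0,120],[0,0,0,0,0,0,120]]
  ]
}}

```text
clock: 11.8
tcp_pos: [0.4245, 0.0218, 0.1363]
orientation: [0.0, 0.446, 0.895, 0.0]
wrist_force: [0.2, 0.5, -0.8]
finger_gap: 0.0549
grip_force: 31.8
```

```bash
cat > v.py <<'E'
from h import *
np.set_printoptions(precision=4,suppress=True)
s=env.get_state();print(s['clock'],s['tcp_pos'],s['wrist_force'])
S=cam('scene');D=cam('side')
save(None,'v',np.hstack([cv2.resize(S['pixels'][170:270,185:285],(400,400),interpolation=cv2.INTER_CUBIC),cv2.resize(D['pixels'][165:235,190:260],(400,400),interpolation=cv2.INTER_CUBIC)]))
E
python3 v.py
```

```text
11.8 [0.4245 0.0218 0.1363] [ 0.1692  0.4994 -0.8472]
```

View pics/v.png

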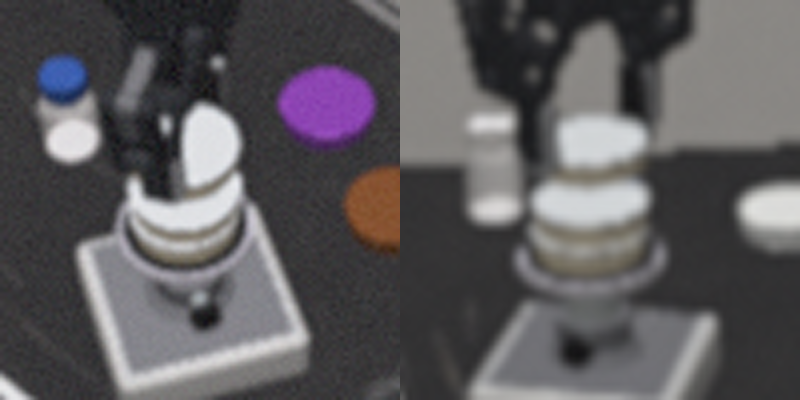

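The held dish hangs level above the pile. Its right edges line up with the pile's in both views (scene crop x about 242, side crop x about 649), and the gap is about 19 mm.

>>> {"method": "jog_arm", "body": {
  "increments": [
    [[0,0,0.02,0,0,0,120],[0,0,0.02,0,0,0,120],[0,0,0.012,0,0,0,120],[0,0,0,0,0,0,120],[0,0,0,0,0,0,120]]
  ]
}}

```text
clock: 12.4
tcp_pos: [0.424, 0.0219, 0.1227]
orientation: [-0.0, 0.446, 0.895, -0.0]
wrist_force: [1.0, -0.4, -0.5]
finger_gap: 0.0549
grip_force: 31.8
```

>>> {"method": "jog_arm", "body": {
  "increments": [
    [[0,0,0.004,0,0,0,120],[0,0,0.004,0,0,0,120],[0,0,0,0,0,0,120]]
  ]
}}

```text
clock: 12.7
tcp_pos: [0.4241, 0.0219, 0.1207]
orientation: [0.0, 0.446, 0.895, 0.0]
wrist_force: [0.2, 0.6, -0.3]
finger_gap: 0.0544
grip_force: 31.8
```

>>> {"method": "jog_arm", "body": {
  "increments": [
    [[0,0,0.004,0,0,0,120],[0,0,0,0,0,0,120],[0,0,0,0,0,0,120]]
  ]
}}

```text
clock: 13.0
tcp_pos: [0.4241, 0.0219, 0.1198]
orientation: [0.0, 0.446, 0.895, 0.0]
wrist_force: [0.6, -0.3, -0.3]
finger_gap: 0.0545
grip_force: 31.8
```

>>> {"method": "jog_arm", "body": {
  "increments": [
    [[0,0,0.004,0,0,0,120],[0,0,0,0,0,0,120],[0,0,0,0,0,0,120]]
  ]
}}

```text
clock: 13.3
tcp_pos: [0.4243, 0.0219, 0.1193]
orientation: [0.0, 0.446, 0.895, 0.0]
wrist_force: [-2.5, -0.5, 4.1]
finger_gap: 0.0547
grip_force: 32.2
```

>>> {"method": "jog_arm", "body": {
  "increments": [
    [[0,0,0.002,0,0,0,120],[0,0,0,0,0,0,120],[0,0,0,0,0,0,120]]
  ]
}}

```text
clock: 13.6
tcp_pos: [0.4243, 0.0219, 0.1193]
orientation: [0.001, 0.446, 0.895, 0.0]
wrist_force: [-3.5, 0.9, 9.4]
finger_gap: 0.0546
grip_force: 32.4
```

>>> {"method": "jog_arm", "body": {
  "increments": [
    [[0,0,0,0,0,0,85],[0,0,0,0,0,0,75],[0,0,0,0,0,0,60],[0,0,0,0,0,0,30],[0,0,0,0,0,0,0],[0,0,0,0,0,0,0],[0,0,0,0,0,0,0]]
  ],
  "force": 20
}}

```text
clock: 14.3
tcp_pos: [0.4241, 0.0219, 0.1183]
orientation: [0.0, 0.446, 0.895, 0.0]
wrist_force: [-0.2, -0.5, -0.4]
finger_gap: 0.0852
grip_force: 0.0
```

>>> {"method": "jog_arm", "body": {
  "increments": [
    [[0,0,-0.02,0,0,0,0],[0,0,-0.04,0,0,0,0],[0,0,-0.08,0,0,0,0],[0,0,-0.1,0,0,0,0],[0,0,-0.1,0,0,0,0],[0,0,0,0,0,0,0],[0,0,0,0,0,0,0]]
  ]
}}

```text
clock: 15.0
tcp_pos: [0.4247, 0.0218, 0.2043]
orientation: [0.001, 0.446, 0.895, 0.0]
wrist_force: [-1.1, -0.1, 0.7]
finger_gap: 0.0856
grip_force: 0.0
```

```bash
cat > k.py <<'E'
from h import *
np.set_printoptions(precision=4,suppress=True)
s=env.get_state();print(s['clock'],s['tcp_pos'],s['wrist_force'],s['joint_pos'])
W=cam('wrist');S=cam('scene');D=cam('side')
print('pile axis bench->z.132',proj(W,[.4243,.0222,.132]),proj(W,[.4243,.0222,.117]))
save(None,'k',np.hstack([cv2.resize(W['pixels'][100:300,150:350],(300,300)),cv2.resize(S['pixels'][185:265,185:265],(250,300),interpolation=cv2.INTER_CUBIC),cv2.resize(D['pixels'][165:235,190:260],(250,300),interpolation=cv2.INTER_CUBIC)]))
E
python3 k.py
```

```text
15.0 [0.4247 0.0218 0.2043] [-1.0554 -0.1326  0.7137] [-0.138   0.0334 -0.3619  1.1731  0.      0.7857]
pile axis bench->z.132 [249.7799 203.2853] [249.8216 197.2114]
```

View pics/k.png

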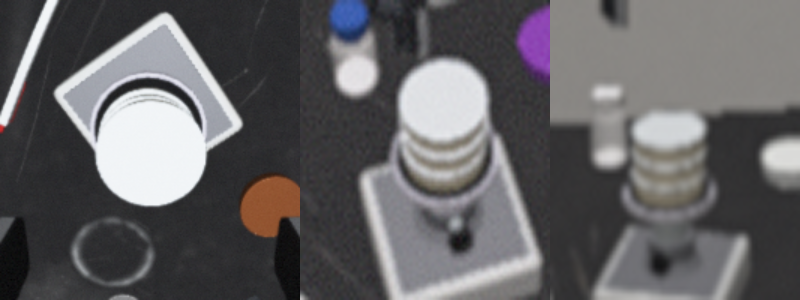

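The dish sits centred and flat: the new lid stacks evenly at wrist crop (150,150), scene crop (445,100) and side crop (668,130). Next I fit the console pose from all landmarks and work out the approach.

```bash
cat > m.py <<'E'
from h import *
from scipy.optimize import least_squares
np.set_printoptions(precision=4,suppress=True)
s=env.get_state();S=cam('scene');D=cam('side')
W0=dict(fish=True,fx=297.3186,fy=297.3186,cx=250.733,cy=193.904,o=np.array([.576,.075,.372]),Rm=np.array([[1,.000592,-.00211],[-.00006,-.95496,-.29675],[-.00219,.29675,-.95495]]))
obs=[(S,'c',(373,257.5)),(S,'p',(356,228)),(S,'t',(332,228)),(S,'h',(349,220)),(D,'c',(315.5,268)),(D,'p',(307,232)),(D,'h',(288,208)),
(W0,'c',(300.5,279)),(W0,'p',(298,276)),(W0,'t',(268,268)),(W0,'h',(261.5,336))]
for n,c in (('scene',S),('side',D)):
  for t,k in (('console','c'),('green_pivot','p'),('green_tip','t'),('hood_edge','h')):
    for r in spotter.landmark_of(t,n)[:1]:
      if r['conf']>.5: obs.append((c,k,r['uv'])); print(n,t,r['uv'],r['conf'])
def pts(x):
  L={'c':[0,0,0],'p':[-.0375,.035,.0675],'t':[-.0375-.0467,.035,.0675+.0179],'h':[x[3],0,.1555]}
  cz=np.array([[np.cos(x[2]),-np.sin(x[2]),0],[np.sin(x[2]),np.cos(x[2]),0],[0,0,1]])
  return {k:cz@np.array(v)+[x[0],x[1],0] for k,v in L.items()},cz
def f(x):
  P,_=pts(x);return np.concatenate([proj(c,P[k])-np.array(u) for c,k,u in obs])
r=least_squares(f,[.652,-.176,-.42,-.07],loss='soft_l1',f_scale=2)
P,cz=pts(r.x);print(r.x,np.degrees(r.x[2]),P);print(f(r.x).reshape(-1,2).round(1).tolist())
np.savez('con.npz',o=[r.x[0],r.x[1],0],cz=cz)
# target orientation: z along (.707,0,-.707) console, camera (tool x) along -console y
z=cz@[.7071,0,-.7071];x=cz@[0,-1,0];y=np.cross(z,x);Rg=np.c_[x,y,z];np.save('Rg.npy',Rg)
Rt=rot(s['orientation']);w=R.from_matrix(Rt.T@Rg).as_rotvec();print('rotvec/pi',w/np.pi,'deg',np.degrees(np.linalg.norm(w)))
for up,n in ((-.02,.15),(-.047,.09),(-.047,.03)):
  q=np.array([-.0375+.7071*(up-n),.037,.0675+.7071*(up+n)]);print(up,n,cz@q+[r.x[0],r.x[1],0])
E
python3 m.py
```

```text
scene console [371.7, 261.4] 0.83
scene green_pivot [352.3, 228.2] 0.58
scene hood_edge [347.4, 220.6] 0.8
side console [316.0, 266.5] 0.57
side green_pivot [306.5, 234.2] 0.91
side hood_edge [289.4, 205.1] 0.76
[ 0.6505 -0.1748 -0.498  -0.0733] -28.531117821363623 {'c': array([ 0.6505, -0.1748,  0.    ]), 'p': array([ 0.6343, -0.1261,  0.0675]), 't': array([ 0.5933, -0.1038,  0.0854]), 'h': array([ 0.5861, -0.1397,  0.1555])}
[[-2.8, 2.4], [-2.7, 1.7], [0.7, -1.4], [-2.6, -3.4], [0.8, -2.3], [-0.1, 2.1], [2.2, -1.0], [0.5, 0.4], [1.0, 1.2], [-1.3, 2.1], [-0.0, 0.6], [-1.5, -1.5], [1.0, 1.5], [-1.0, -4.0], [0.3, -0.8], [0.4, -0.1], [0.8, 1.9]]
rotvec/pi [ 0.1597 -0.248  -0.5974] deg 119.9326012011182
-0.02 0.15 [ 0.5297 -0.0669  0.1594]
-0.047 0.09 [ 0.5502 -0.0781  0.0979]
-0.047 0.03 [ 0.5874 -0.0983  0.0555]
```

>>> {"method": "jog_arm", "body": {
  "increments": [
    [[-0.09,0.02,-0.01,0,0,0,0],[-0.09,0.02,-0.01,0,0,0,100],[-0.09,0.02,-0.01,0,0,0,200],[-0.09,0.02,-0.01,0,0,0,255],[-0.09,0.02,-0.01,0,0,0,255],[-0.087,0.021,-0.01,0,0,0,255],[0,0,0,0,0,-0.042,255],[0,0,0,0,0,-0.042,255],[0,0,0,0,0,-0.042,255],[0,0,0,0,0,-0.042,255],[0,0,0,0,0,-0.042,255],[0,0,0,0,0,-0.042,255],[0,0,0,0,0,-0.042,255],[0,0,0,0,0,-0.042,255],[0,0,0,0,0,-0.042,255],[0,0,0,0,0,-0.042,255],[0,0,0,0,0,-0.042,255],[0,0,0,0,0,-0.042,255],[0,0,0,0,0,-0.042,255],[0,0,0,0,0,-0.042,255]]
  ],
  "force": 20
}}

```text
clock: 17.65
tcp_pos: [0.5292, -0.067, 0.2182]
orientation: [-0.0, -0.448, 0.894, 0.0]
wrist_force: [0.0, 0.6, 0.2]
finger_gap: -0.0002
grip_force: 0.0
```

>>> {"method": "jog_arm", "body": {
  "increments": [
    [[0,0,0,0,0,-0.042,255],[0,0,0,0.042,0,0,255],[0,0,0,0.042,0,0,255],[0,0,0,0.042,0,0,255],[0,0,0,0.042,0,0,255],[0,0,0,0.041,0,0,255],[0,0,0,0.041,0,0,255],[0,0,0,0,0,0,255],[0,0,0,0,0,0,255],[0,0,0,0,0,0,255]]
  ]
}}

```text
clock: 18.65
tcp_pos: [0.5324, -0.0676, 0.2221]
orientation: [0.194, -0.465, 0.798, -0.331]
wrist_force: [0.8, 0.3, 1.0]
finger_gap: -0.0002
grip_force: 0.0
```

```bash
cat > n.py <<'E'
from h import *
import sys
np.set_printoptions(precision=4,suppress=True)
s=env.get_state();print(s['clock'],s['tcp_pos'],s['wrist_force'],s['joint_pos'],s['finger_gap'])
d=np.load('con.npz');cz,o=d['cz'],d['o'];Rg=np.load('Rg.npy');Rt=rot(s['orientation']);t=np.array(s['tcp_pos'])
print('rot err/pi in tool',R.from_matrix(Rt.T@Rg).as_rotvec()/np.pi)
W=cam('wrist')
p=cz.T@(t-o);dx,dz=p[0]+.0375,p[2]-.0675
print('tcp console y',p[1],'up',.7071*(dx+dz),'n',.7071*(dz-dx))
for t_ in ('green_pivot','green_tip','hood_edge','console','cap_bottle'):
  for r in spotter.landmark_of(t_,'wrist')[:2]: print(t_,r['conf'],r['uv'])
L={'piv':[-.0375,.035,.0675],'tip':[-.0842,.035,.0854],'redtip':[-.0842,-.035,.0854],'hood':[-.0733,0,.1555]}
for k,v in L.items(): print(k,proj(W,cz@v+o))
print('tcp',proj(W,t))
if len(sys.argv)>1: save(W,sys.argv[1])
E
python3 n.py w5
```

```text
18.65 [ 0.5324 -0.0676  0.2221] [0.7731 0.2816 0.9811] [-0.1251 -0.2269 -0.8718  0.1764 -0.272  -1.287 ] -0.00017318305163493088
rot err/pi in tool [-0.0009 -0.0036 -0.0044]
tcp console y 0.037692270288150184 up 0.02626648429873612 n 0.19237232838050694
green_pivot 0.78 [277.1, 171.4]
green_tip 0.62 [299.0, 177.2]
hood_edge 0.92 [239.1, 150.7]
console 0.92 [286.7, 135.2]
cap_bottle 0.91 [366.8, 107.3]
cap_bottle 0.55 [300.2, 175.4]
piv [274.2373 170.0443]
tip [297.6683 179.3282]
redtip [298.728  109.2521]
hood [238.1274 151.3633]
tcp [251.2964 250.4005]
```

View pics/w5.png

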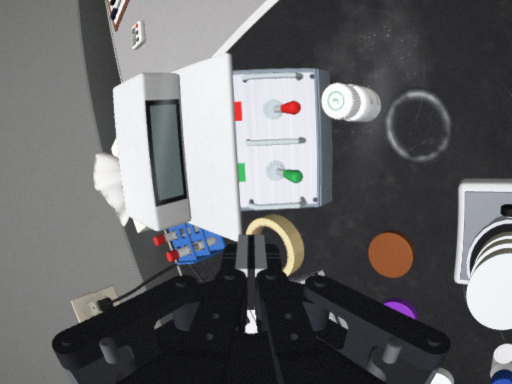

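The image matches the fit: green pivot (275,170), green knob tip (300,177), red knob (292,108), hood edge x about 238, bottle (350,102). The closed linkage is wide along tool y, so I'll roll another quarter turn, which puts that width across the panel and the camera upslope, away from the hood.

>>> {"method": "jog_arm", "body": {
  "increments": [
    [[0,0,0,0,0,-0.046,255],[0,0,0,0,0,-0.046,255],[0,0,0,0,0,-0.046,255],[0,0,0,0,0,-0.046,255],[0,0,0,0,0,-0.046,255],[0,0,0,0,0,-0.046,255],[0,0,0,0,0,-0.046,255],[0,0,0,0,0,-0.046,255],[0,0,0,0,0,-0.046,255],[0,0,0,0,0,-0.046,255],[0,0,0,0,0,-0.044,255],[-0.076,0,0,0,0,0,255],[-0.076,0,0,0,0,0,255],[-0.076,0,0,0,0,0,255],[-0.076,0,0,0,0,0,255],[0,0,0,0,0,0,255],[0,0,0,0,0,0,255]]
  ]
}}

```text
clock: 20.65
tcp_pos: [0.4855, -0.04, 0.1686]
orientation: [0.1, 0.896, -0.23, 0.367]
wrist_force: [-0.5, -0.5, 0.2]
finger_gap: 0.0002
grip_force: 0.0
```

```bash
python3 n.py
```

```text
20.65 [ 0.4855 -0.04    0.1686] [-0.4633 -0.4632  0.1712] [-0.051  -0.2422 -1.0254  0.0629 -0.3226 -2.8126] 0.00019644556852034395
rot err/pi in tool [ 0.0046 -0.0024  0.5002]
tcp console y 0.039561097557289364 up -0.05003921007918344 n 0.19305831343108162
green_pivot 0.68 [250.6, 125.9]
green_tip 0.57 [259.6, 152.4]
console 0.78 [271.2, 137.6]
cap_bottle 0.77 [319.2, 219.7]
piv [252.4146 126.7608]
tip [253.3181 151.1361]
redtip [323.0615 151.8955]
hood [297.2424  91.6218]
tcp [250.9577 251.1973]
```

>>> {"method": "jog_arm", "body": {
  "increments": [
    [[0,0.026,0.06,0,0,0,255],[0,0,0.1,0,0,0,255],[0,0,0.1,0,0,0,255],[0,0,0.1,0,0,0,255],[0,0,0.1,0,0,0,255],[0,0,0.072,0,0,0,255],[0,0,0,0,0,0,255],[0,0,0,0,0,0,255]]
  ]
}}

```text
clock: 21.75
tcp_pos: [0.5678, -0.0906, 0.0787]
orientation: [0.102, 0.897, -0.232, 0.361]
wrist_force: [0.1, -0.7, -0.5]
finger_gap: 0.0
grip_force: 0.0
```

```bash
python3 n.py w6
```

```text
21.75 [ 0.5678 -0.0906  0.0787] [ 0.1209 -0.6855 -0.4821] [-0.1708  0.1237 -1.0184 -0.3084 -0.245  -2.9015] 4.3486517647550675e-05
rot err/pi in tool [ 0.0091 -0.001   0.5001]
tcp console y 0.034380713354024206 up -0.04535009550599361 n 0.06125684245358438
green_tip 0.61 [254.7, 200.0]
hood_edge 0.95 [343.3, 91.7]
console 0.96 [278.6, 156.7]
cap_bottle 0.6 [343.3, 281.4]
piv [248.2222 147.9032]
tip [249.3075 197.7953]
redtip [368.2036 196.9076]
hood [340.985   92.6663]
tcp [250.9711 251.2174]
```

View pics/w6.png

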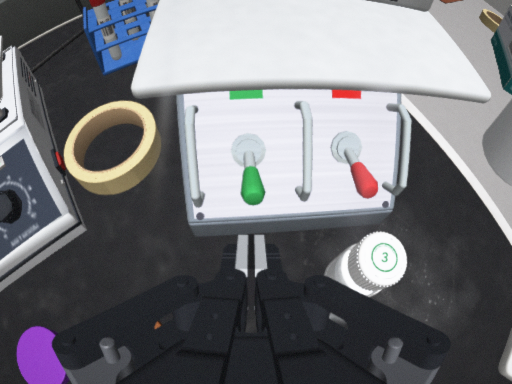

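The green knob (253,200) is straight ahead of the shut fingertips (251,240). The hood's lower edge is far above at v about 90, and the bottle (365,265) is clear. Now advance and push up the slope.

>>> {"method": "jog_arm", "body": {
  "increments": [
    [[0,0,0.04,0,0,0,255],[0,0,0.04,0,0,0,255],[0,0,0.037,0,0,0,255],[0,0,0,0,0,0,255],[0,0,0,0,0,0,255]]
  ]
}}

```text
clock: 22.55
tcp_pos: [0.5857, -0.1009, 0.0573]
orientation: [0.101, 0.897, -0.232, 0.361]
wrist_force: [-0.3, -0.8, 0.1]
finger_gap: 0.0002
grip_force: 0.0
```

>>> {"method": "jog_arm", "body": {
  "increments": [
    [[0.02,0,0,0,0,0,255],[0.02,0,0,0,0,0,255],[0.02,0,0,0,0,0,255],[0.02,0,0,0,0,0,255],[0.02,0,0,0,0,0,255],[0.02,0,0,0,0,0,255],[0.02,0,0,0,0,0,255],[0,0,0,0,0,0,255],[0,0,0,0,0,0,255]]
  ]
}}

```text
clock: 23.45
tcp_pos: [0.6085, -0.1129, 0.0832]
orientation: [0.101, 0.897, -0.232, 0.363]
wrist_force: [-0.8, 0.3, -0.1]
finger_gap: -0.0001
grip_force: 0.0
```

```bash
python3 n.py
```

```text
23.45 [ 0.6085 -0.1129  0.0832] [-0.7996  0.2534 -0.1356] [-0.2067  0.1792 -0.9301 -0.2845 -0.2205 -2.9289] -7.400216960411068e-05
rot err/pi in tool [ 0.0082 -0.0014  0.5   ]
tcp console y 0.03420660634260069 up -0.009405682493395897 n 0.03159646418677095
green_pivot 0.58 [249.1, 212.9]
green_tip 0.95 [254.5, 212.1]
hood_edge 0.75 [366.9, 202.9]
console 0.72 [284.0, 204.6]
cap_bottle 0.58 [346.3, 339.5]
piv [248.6576 213.2435]
tip [249.9656 282.911 ]
redtip [377.5529 276.1594]
hood [361.5699 205.8504]
tcp [250.9695 251.2132]
```

>>> {"method": "jog_arm", "body": {
  "increments": [
    [[-0.04,0,0,0,0,0,255],[-0.04,0,-0.02,0,0,0,255],[0,0,-0.06,0,0,0,255],[0,0,-0.1,0,0,0,255],[0,0,-0.1,0,0,0,255],[0,0,-0.1,0,0,0,255],[0,0,0,0,0,0,255],[0,0,0,0,0,0,255]]
  ]
}}

```text
clock: 24.55
tcp_pos: [0.5379, -0.0723, 0.1369]
orientation: [0.101, 0.897, -0.231, 0.363]
wrist_force: [0.7, 0.2, -0.2]
finger_gap: 0.0001
grip_force: 0.0
```

```bash
cat > q.py <<'E'
from h import *
np.set_printoptions(precision=4,suppress=True)
s=env.get_state();print(s['clock'],s['tcp_pos'],s['wrist_force'])
d=np.load('con.npz');cz,o=d['cz'],d['o'];W=cam('wrist')
hsv=cv2.cvtColor(W['pixels'],cv2.COLOR_RGB2HSV)
for k,y,h in (('green',.035,(45,85)),('red',-.035,None)):
  m=((hsv[...,1]>150)&(hsv[...,2]>60)&(((hsv[...,0]>45)&(hsv[...,0]<85)) if h else ((hsv[...,0]<6)|(hsv[...,0]>174)))).astype(np.uint8)
  n,l,st,ce=cv2.connectedComponentsWithStats(m)
  print(k,[(st[i].tolist(),ce[i].round(0).tolist()) for i in range(1,n) if st[i,4]>60])
  for nm,a in (('off',-.42),('on',.42)):
    nn,up=.04*np.cos(a),.04*np.sin(a);print(' ',nm,proj(W,cz@[-.0375+.7071*(up-nn),y,.0675+.7071*(up+nn)]+o))
for n in ('scene','side'):
  c=cam(n);print(n,[(r['uv'],r['conf']) for r in spotter.landmark_of('green_tip',n)[:1]],'on',proj(c,cz@[-.0554,.035,.114]+o))
for t,n in (('cap_bottle','scene'),('vial_a','scene'),('white_dish','scene')):
  c=cam(n);print(t,[atz(c,r['uv'],0) for r in spotter.landmark_of(t,n)[:3]])
E
python3 q.py
```

```text
24.55 [ 0.5379 -0.0723  0.1369] [ 0.6949  0.2102 -0.2271]
green [([244, 135, 16, 18, 191], [251.0, 143.0])]
  off [250.2789 182.3029]
  on [250.3174 142.1675]
red [([131, 0, 14, 13, 149], [137.0, 6.0]), ([111, 14, 15, 16, 180], [119.0, 21.0]), ([327, 165, 18, 26, 303], [335.0, 178.0])]
  off [334.2659 182.2746]
  on [336.9865 143.4961]
scene [([231.8, 249.5], 0.69)] on [347.9358 216.1779]
side [] on [300.8201 217.0562]
cap_bottle [array([ 0.5285, -0.1474,  0.    ]), array([ 0.4217,  0.0216, -0.    ])]
vial_a [array([0.3686, 0.2623, 0.    ]), array([0.4454, 0.1826, 0.    ])]
white_dish []
```

The green knob at (251,143) matches the predicted "on" position (250,142). Red at (335,178) is still off, the bottle and vials have not moved, and the arm is clear.

```bash
python3 -c "
from workcell import ticket
print(ticket.hand_in())"
```

```text
the job is handed in; nothing more can be done
None
```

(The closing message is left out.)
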